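# Unscrew the shaker cap and tip out the last inserts

## Task

The last two brass inserts are too big for the holes of the perforated cap on the shaker canister that hangs in the tipping stand. Unscrew that cap anticlockwise, lift it off and set it down on the bench top beside the stand, standing on its underside; then tip the canister over away from you until both inserts have dropped out of its wide mouth into the stand's tray, where they stay.

Things in the scene. Friction and masses are not known exactly. Their poses are not given: they have to be found in the camera images.
- stand: Tipping stand fixed to the bench: tray 210x160x28 mm (x -60..150, y +-80) with two 116 mm posts at y +-56, holding the upright canister. Origin: underside, below the hinge; x: tipping direction, away from the robot; y: along the hinge; z up. Bench clear at x -80..50, y 90..210 mm of its frame. A loose canister with an unpierced cap is not part of the job.
- canister (a joint): Tipping angle of the aluminium canister, 0 upright to 2.45 rad (stop, mouth down over the tray). Hinge line: stand y, 100 mm up. 62 mm outside diameter, 55 bore, 45 mm below to 45 mm above the hinge. Friction (0.12 N m, 4 N at 30 mm) keeps it where left: push its -x wall, above the hinge, round the arc to the stop, e.g. with shut fingers pointing down.
- cap: Perforated steel cap on that canister, 70 g. Origin: on its axis on the rim (z 145 mm), 6 mm up when set on the bench. Round ribbed grip, 48 mm across, 5 to 36 mm above the origin; keep fingertips 13 mm above it, over the two hooks (y +-44 mm). Flange 60 mm; two ears to 37 mm, under the hooks at first. Ears come free 30 degrees anticlockwise from above (turn 40 to 130); no rise as it turns.
- insert_1: Brass threaded insert, a plain cylinder 14 mm in diameter and 14 mm long, 12 g, loose inside the canister on its floor at the start. Origin: centre of one end, z along its axis.
- insert_2: The other, equal brass insert, also loose inside the canister.
There are look-alikes about, which are no part of the job. Leave any purple or turquoise look-alike of the cap alone.

How it is judged (in metres and radians):
On the way, in this order (a step that is already met when the one before it is completed fails the run):
1. the cap is turned at least 28 degrees while still on the canister (angle between the x axis of cap and the x axis of stand, either way round above 0.49 rad and z of cap in the frame of stand between 0.135 and 0.165 m and horizontal distance between cap and stand below 0.02 m), for 0.1 s.
2. the cap stands on the bench top, let go, clear of the stand (height (world z) of cap between -0.005 and 0.02 m and angle between cap's own z axis and vertical below 0.25 rad and linear speed of cap below 0.05 m/s and horizontal distance between cap and stand above 0.09 m and contact force between the fingers and cap below 0.1 N), for 0.2 s.
At the end, for the whole second after the job is handed in: The cap stands on its underside on the bench (origin less than 20 mm above it, tilt under 0.25 rad, at rest, more than 90 mm from the stand's origin), and both inserts lie at rest in the stand's tray, inside its outline and with their origins less than 35 mm above the bench (height (world z) of cap between -0.005 and 0.02 m and angle between cap's own z axis and vertical below 0.25 rad and linear speed of each of cap, insert_1, insert_2 below 0.05 m/s and horizontal distance between cap and stand above 0.09 m and x of insert_1 in the frame of stand between -0.06 and 0.15 m and y of insert_1 in the frame of stand between -0.08 and 0.08 m and z of insert_1 in the frame of stand between 0 and 0.035 m and x of insert_2 in the frame of stand between -0.06 and 0.15 m and y of insert_2 in the frame of stand between -0.08 and 0.08 m and z of insert_2 in the frame of stand between 0 and 0.035 m); the robot touches nothing.
It fails at once if an insert falls outside the tray onto the bench ((height (world z) of insert_1 below 0.045 m and (x of insert_1 in the frame of stand above 0.16 m or x of insert_1 in the frame of stand below -0.07 m or y of insert_1 in the frame of stand above 0.09 m or y of insert_1 in the frame of stand below -0.09 m)) or (height (world z) of insert_2 below 0.045 m and (x of insert_2 in the frame of stand above 0.16 m or x of insert_2 in the frame of stand below -0.07 m or y of insert_2 in the frame of stand above 0.09 m or y of insert_2 in the frame of stand below -0.09 m))).
It also fails if it takes over 58 s, if anything falls off the work surface, if the arm or the gripper's body presses on something with over 40 N, if the wrist force passes 120 N, or if a joint passes its speed limit or range.

## Robot

A 6-joint arm with a two-finger parallel gripper is mounted at the origin on a cart in front of the work surface, level with it; the furniture and walls round the work are solid. World frame = base frame: x ahead of the robot, y to its left, z up, the work surface at z = 0. Lengths are in m, angles in degrees, forces in N, time in s.
With the tool pointing down it reaches from about 0.35 to 0.875 m from the base axis. Payload 4.2 kg.
Tool frame: the origin (TCP) lies at the very end of the fingers, on their centre line; the grasp point (between the pads) lies 19 mm behind it; z points along the fingers, y is the line along which they close (so a half turn about z gives the same grasp; the last joint's range is limited). The gripper opens to 87 mm and grips with 3 to 60 N. Pads are 19 mm wide; open, the fingers measure 117 mm over their backs; the gripper's body (75 mm by 190 mm) begins 51 mm behind the grasp point.
Start: joints at [91.765, 22.042, 0.453, 0, -68.411, -14.817], TCP at [0.141, 0.609, 0.223] pointing down, gripper open.
Joint ranges: [-179.83, 179.83], [-69.29, 118.12], [-61.27, 80.66], [-181.25, 117.63], [-171.15, -9.14], [-177.46, 177.46]. Speed limits (degrees/s): [159.86, 159.86, 180, 180, 180, 180].

## Interface

Orientations are given as a 3x3 rotation matrix whose columns are the frame's x, y, z axes.
In Python, from station import sense, cams, r gives the robot as it stands. The module is installed in compiled form; this text tells all that it offers.
- The arm moves only by the tool step_arm, never from a script. Its argument "targets" is text: rows parted by semicolons, each of 4 numbers parted by spaces: the shift along the tool's x, y, z in cm, then the turn about the tool's z in degrees. In form: x y z turn; .... A call has 1 to 12 rows; each row shifts and turns the commanded pose from where the row before left it, along the tool's axes as they then stand; what a row does not reach is not made up. A row lasts 1/12 s, in which the tool goes at most 41.7 mm and 7.16 degrees, less where a joint would pass 70% of its speed; a pose out of reach is approached as far as the arm can. A call with a gripper value outside its range is refused whole. "claw" is the finger opening in cm, from 0 to 8.7, set as the call begins (left out, the last holds). The fingers move at their own pace and stop on an object; the grip force is fixed at half the most. Time passes only in rows, so rows that do not move let the fingers close. It gives the time, the measured TCP pose, the force, the opening and the grip force at its end, in the units of the state.
- sense(): the state, without advancing time (a new reading comes with each control period).
- cams.capture(name): name is "scene" or "top"; returns a dict with "frame" (400x640x3 uint8, blue, green, red), "vertical_fov" (degrees; the focal length in pixels is half the picture's height over the tangent of half this angle, whatever the lens; pixels are square), "cx", "cy" (the principal point, pixels), "eye" and "rotation" of the camera in the world. Camera axes: x right, y down, z forward; pixel columns grow to the right and rows downward; lengths in m; the calibration is good to about 2 mm. A picture is of the moment at which its call begins. There is no depth.
- r.finish_job(): hands the job in; it is judged then, once.
The state is a dict: "time_s": time; "joints": joint angles; "joint_velocities": joint speeds; "effort": joint torques, N m; "tcp_pos": TCP position; "ee_rot": TCP orientation; "wrist_force": force on the tool from outside, world axes, zero at the start; "moment": the same for the moment, N m; "gripper_width": opening from 0.0 (shut) to 1.0 (fully open); "gripper_force": force on a finger pad.
Only numpy, scipy, OpenCV 4.12 (cv2) and the standard library are available. Lean on these libraries where they do the work, as an engineer would, in place of code of your own. Each camera call takes 0.05 s, during which the arm holds its last target. There are 200 camera calls.

## Working session

There is one attempt and no reset: what is moved stays moved. The work goes in short steps, Python scripts to look and compute and a tool call to move; the robot and the scene stay as the last step left them, time stands still between calls to the robot, and variables do not carry over. Pictures are saved under pics/ and viewed, at most 10 in all, crops included, and the job is handed in when it is done.

Besides the shell and the picture viewer there is one more tool, called after "Request:" as name(argument=value, ...), one argument or row to a line, values as JSON. step_arm: Moves the arm, as the interface text tells. Its arguments: {"type":"object","properties":{"targets":{"type":"string"},"claw":{"type":"number"}},"required":["targets"]}

```bash
mkdir -p pics; cat > h.py <<'E'
import numpy as np, cv2
from station import sense, cams, r
def cap(name,fn=None):
    c=cams.capture(name)
    if fn: cv2.imwrite('pics/'+fn,c['frame'])
    return c
def ray(c,u,v):
    h=c['frame'].shape[0]; f=h/2/np.tan(np.radians(c['vertical_fov'])/2)
    d=np.array(c['rotation'])@np.array([(u-c['cx'])/f,(v-c['cy'])/f,1.]); return np.array(c['eye']),d
def onz(c,u,v,z):
    e,d=ray(c,u,v); return e+d*(z-e[2])/d[2]
def proj(c,p):
    h=c['frame'].shape[0]; f=h/2/np.tan(np.radians(c['vertical_fov'])/2)
    q=np.array(c['rotation']).T@(np.array(p)-np.array(c['eye'])); return q[:2]/q[2]*f+[c['cx'],c['cy']]
E
python3 - <<'E'
from h import *
import pickle
d={n:cap(n,n+'0.png') for n in('scene','top')}
pickle.dump(d,open('d0.pkl','wb'))
for n,c in d.items(): print(n,c['eye'],c['rotation'],c['vertical_fov'],c['cx'],c['cy'])
print(sense())
E
```

```text
scene [-0.0050783  -0.12388149  0.66525614] [[ 0.77110873 -0.41844894  0.47988729]
 [-0.63667411 -0.49951842  0.58747546]
 [-0.00611595 -0.75853927 -0.65159863]] 54.153678297363044 319.7081571743507 199.48473963528357
top [0.36529975 0.35987051 0.99274307] [[ 0.02501556 -0.99672152  0.07694436]
 [-0.99931038 -0.02281922  0.02929256]
 [-0.02744072 -0.07762407 -0.99660499]] 47.569219187866 314.33105552785315 196.62443120289458
{'time_s': 0.1, 'joints': array([ 9.17641715e+01,  2.20858081e+01,  3.87833199e-01, -2.45014655e-02,
       -6.84110028e+01, -1.48170474e+01]), 'joint_velocities': array([-0.10547772, -0.05391305,  0.12996914,  0.09936946,  0.0085946 ,
        0.06353713]), 'effort': array([-5.76794446e-04, -3.91691458e+01,  1.87934625e+01,  4.23196837e+00,
        1.34052912e-02, -7.86307442e-05]), 'tcp_pos': array([0.14101694, 0.60833457, 0.2215784 ]), 'ee_rot': array([[ 9.74126435e-01, -2.26003481e-01, -3.38889129e-04],
       [-2.26003712e-01, -9.74124561e-01, -1.91332729e-03],
       [ 1.02298404e-04,  1.94041289e-03, -9.99998112e-01]]), 'wrist_force': array([ 0.20008071, -0.34154307, -0.49511876]), 'moment': array([ 0.01393615, -0.00273122,  0.04717797]), 'gripper_force': 0.0, 'gripper_width': 1.0013707865465178}
```

View pics/scene0.png

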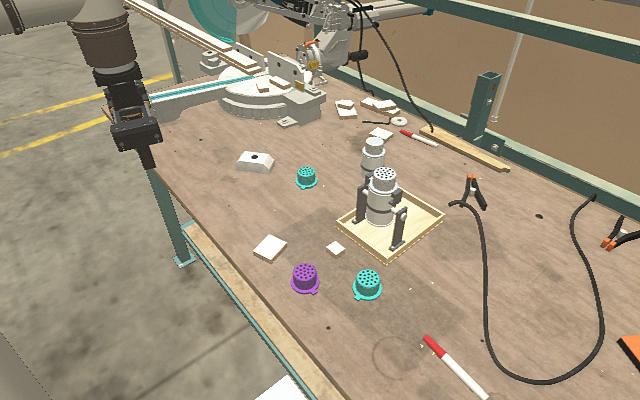

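View pics/top0.png

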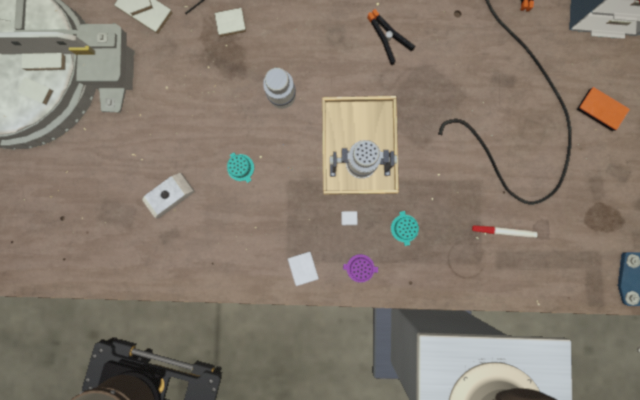

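Scene: the tray with canister and perforated cap is at about (383,180). Top: tray corners are (323,97)–(398,192), the cap top is near (365,153), and the posts are near (336,162) and (388,160). Turquoise caps are at (240,167) and (404,228), and the purple one at (360,267).

```bash
python3 - <<'E'
from h import *
import pickle
d=pickle.load(open('d0.pkl','rb')); c=d['top']; im=c['frame']
hsv=cv2.cvtColor(im,cv2.COLOR_BGR2HSV)
print(hsv[120,360],hsv[97,360],hsv[60,300],hsv[155,360],hsv[172,340])
roi=np.zeros(im.shape[:2],np.uint8); roi[85:205,310:412]=1
m=((hsv[...,2]>165)&(hsv[...,1]>40)&(roi>0)).astype(np.uint8)
m=cv2.morphologyEx(m,cv2.MORPH_OPEN,np.ones((3,3)))
cs,_=cv2.findContours(m,cv2.RETR_EXTERNAL,cv2.CHAIN_APPROX_NONE); k=max(cs,key=cv2.contourArea)
rect=cv2.minAreaRect(k); b=cv2.boxPoints(rect); print(b)
P=np.array([onz(c,u,v,.028)[:2] for u,v in b]); print(P)
print([np.linalg.norm(P[i]-P[i-1]) for i in range(4)])
g=np.array([onz(c,*p,.028)[:2] for p in k[:,0].astype(float)]).astype(np.float32)
print(cv2.minAreaRect(g))
# cap top guess
for u,v in((365,152),): print(onz(c,u,v,.181))
z=cv2.resize(im[85:205,310:412],None,fx=5,fy=5,interpolation=cv2.INTER_CUBIC)
z2=cv2.resize(d['scene']['frame'][130:270,330:450],None,fx=4,fy=4,interpolation=cv2.INTER_CUBIC)
z2=cv2.resize(z2,(int(480*600/560),600))[:, :]
cv2.imwrite('pics/zt.png',z); cv2.imwrite('pics/zs.png',z2)
print(proj(c,[*rect[0],0]) if 0 else '')
E
```

```text
[ 21  59 212] [ 20  61 204] [ 14  58 136] [105  17 179] [ 21  56 213]
[[322.  96.]
 [398.  96.]
 [398. 193.]
 [322. 193.]]
[[0.6590796  0.3770656 ]
 [0.66181383 0.21297339]
 [0.45157104 0.21070741]
 [0.44791268 0.37205675]]
[np.float64(0.21122631269797873), np.float64(0.16411498472387556), np.float64(0.21025499693674163), np.float64(0.16139081670605737)]
((0.555213212966919, 0.29378750920295715), (0.21110476553440094, 0.16158358752727509), 1.3591325283050537)
[0.51074722 0.2943741  0.181     ]
```

View pics/zt.png

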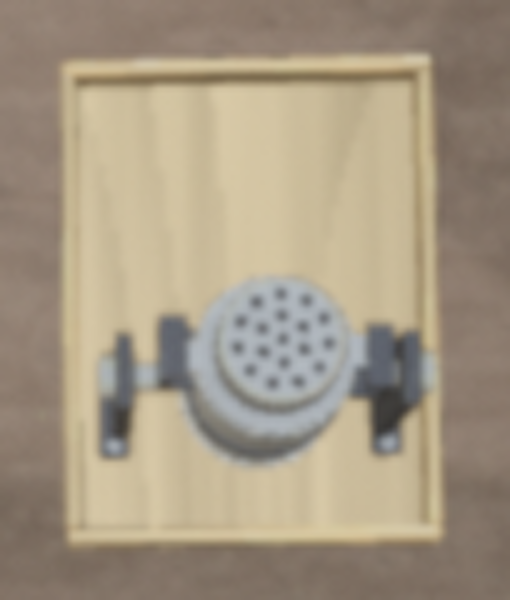

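View pics/zs.png

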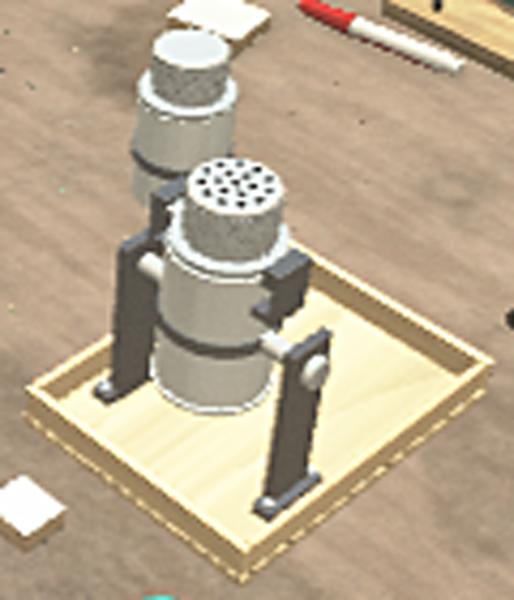

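Zoomed crops: cap top centre is at crop (283,343), which is top pixel (366.6,153.6). In the scene view it is at crop (236,185), which is pixel (385,173). I'll triangulate these two against the tray fit.

```bash
cat >> h.py <<'E'
def tool(dw,R=None):
    R=sense()['ee_rot'] if R is None else R
    return np.round(100*np.array(R).T@np.array(dw),2)
E
python3 - <<'E'
from h import *
import pickle
d=pickle.load(open('d0.pkl','rb')); t=d['top'];s=d['scene']
a=onz(t,366.6,153.6,.181);b=onz(s,385.1,173.2,.181);print(a,b)
A=[];B=[]
for c,p in((t,(366.6,153.6)),(s,(385.1,173.2))):
    e,v=ray(c,*p);v/=np.linalg.norm(v);M=np.eye(3)-np.outer(v,v);A.append(M);B.append(M@e)
print(np.linalg.lstsq(np.vstack(A),np.hstack(B),rcond=None)[0])
th=np.radians(1.36);o=np.array([.5552,.2938])-.045*np.array([np.cos(th),np.sin(th)]);print('stand',o)
# base corner of tray check in scene at z0: project corners
for x,y in((-.06,-.08),(.15,-.08),(.15,.08),(-.06,.08)):
    w=o+[x*np.cos(th)-y*np.sin(th),x*np.sin(th)+y*np.cos(th)]; print(proj(s,[*w,.028]),proj(t,[*w,.028]))
p=sense()['tcp_pos'];print(tool([.5095-p[0],.292-p[1],.24-p[2]]))
# cap flange/hue on top pixel outline of canister: cap top mask
E
```

```text
[0.50789054 0.29145074 0.181     ] [0.50753478 0.29031902 0.181     ]
[0.50823475 0.29120206 0.18012086]
stand [0.51021268 0.29273196]
[386.99982081 258.11468441] [397.70811336 192.73200675]
[445.93199948 213.82544811] [396.44697893  95.85892675]
[394.71632041 182.71884951] [322.35802322  96.37081245]
[335.91469964 219.09860224] [322.36612682 192.81293569]
[43.04 22.49 -1.79]
```

Request:
step_arm(
  targets="3 1.6 -0.3 0; 3.6 1.9 -0.3 0; 3.6 1.9 -0.3 0; 3.6 1.9 -0.3 0; 3.6 1.9 -0.3 0; 3.6 1.9 -0.3 0; 3.6 1.9 0 0; 3.6 1.9 0 0; 3.6 1.9 0 0; 3.6 1.9 0 0; 3.6 1.8 0 0; 3.6 1.8 0 0",
  claw=8.7,
)

```text
time_s: 1.1
tcp_pos: [0.5067, 0.2937, 0.2402]
ee_rot: [[0.974, -0.226, -0.001], [-0.226, -0.974, -0.0], [-0.001, 0.0, -1.0]]
wrist_force: [0.4, 0.9, 0.1]
gripper_width: 1.0
gripper_force: 0.0
```

Request:
step_arm(
  targets="0 0 0 7;0 0 0 7;0 0 0 7;0 0 0 7;0 0 0 7;0 0 0 7;0 0 0 7;0 0 0 7;0 0 0 7;0 0 0 7;0 0 0 7;0 0 0 7",
)

```text
time_s: 2.1
tcp_pos: [0.5055, 0.2952, 0.24]
ee_rot: [[-0.129, -0.992, -0.001], [-0.992, 0.129, -0.001], [0.001, 0.001, -1.0]]
wrist_force: [-0.4, 0.1, 0.7]
gripper_width: 0.997
gripper_force: 0.0
```

Request:
step_arm(
  targets="0 0 0 7;0 0 0 7;0 0 0 0;0 0 0 0",
)

```text
time_s: 2.43
tcp_pos: [0.5056, 0.2953, 0.2401]
ee_rot: [[-0.356, -0.934, -0.001], [-0.934, 0.356, -0.0], [0.001, 0.0, -1.0]]
wrist_force: [0.2, -0.0, 0.4]
gripper_width: 0.998
gripper_force: 0.0
```

```bash
python3 - <<'E'
from h import *
s=sense();print(s['time_s'],s['joints'],s['tcp_pos'],s['ee_rot'],s['wrist_force'])
print(tool(np.array([.509,.2918,.200])-s['tcp_pos']))
cap('scene','s1.png')
E
```

```text
2.4333 [ 4.61233103e+01  1.75463389e+01 -3.66304422e+00 -8.51711235e-03
 -6.88356656e+01 -6.69931573e+01] [0.50557553 0.29530449 0.24013545] [[-3.56296290e-01 -9.34372805e-01 -6.44878437e-04]
 [-9.34372787e-01  3.56296608e-01 -4.70669158e-04]
 [ 6.69548460e-04  4.34859188e-04 -9.99999681e-01]] [ 0.23099466 -0.02305229  0.43145484]
[ 0.2  -0.45  4.01]
```

Request:
step_arm(
  targets="0.2 -0.45 1 0; 0 0 1 0; 0 0 1 0;0 0 1 0;0 0 1 0;0 0 1 0;0 0 1 0;0 0 0.6 0;0 0 0.4 0;0 0 0 0; 0 0 0 0",
)

```text
time_s: 3.4
tcp_pos: [0.5094, 0.292, 0.1607]
ee_rot: [[-0.359, -0.933, 0.0], [-0.933, 0.359, 0.0], [-0.0, -0.0, -1.0]]
wrist_force: [0.1, 1.3, 0.4]
gripper_width: 0.999
gripper_force: 0.0
```

```bash
python3 - <<'E'
from h import *
s=sense();print(s['tcp_pos'],s['wrist_force'])
c=cap('scene');cv2.imwrite('pics/s2.png',cv2.resize(c['frame'][100:270,310:470],None,fx=3.5,fy=3.5,interpolation=cv2.INTER_CUBIC))
E
```

```text
[0.50940966 0.29202393 0.16065087] [0.06843288 1.32490873 0.40615744]
```

View pics/s2.png

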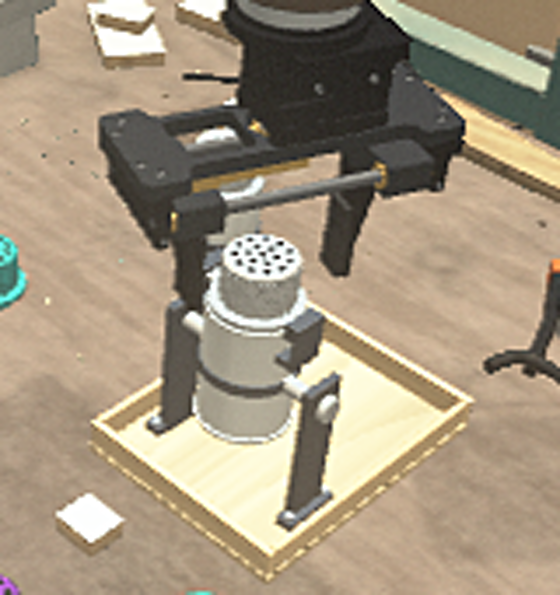

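The fingers straddle the cap top (crop 260,255), with tips at (190,300) and (338,270), just above hook level. I'll close on it.

Request:
step_arm(
  targets="0 0 0 0;0 0 0 0;0 0 0 0;0 0 0 0;0 0 0 0;0 0 0 0;0 0 0 0;0 0 0 0",
  claw=4,
)

```text
time_s: 4.12
tcp_pos: [0.5092, 0.2919, 0.1606]
ee_rot: [[-0.359, -0.933, -0.0], [-0.933, 0.359, 0.0], [-0.0, 0.0, -1.0]]
wrist_force: [-1.2, 0.8, 0.5]
gripper_width: 0.534
gripper_force: 30.0
```

Request:
step_arm(
  targets="0 0 0 -4;0 0 0 -5;0 0 0 -5;0 0 0 -5;0 0 0 -5;0 0 0 -5;0 0 0 -5;0 0 0 -5;0 0 0 -5;0 0 0 -5;0 0 0 -5;0 0 0 -5",
)

```text
time_s: 5.12
tcp_pos: [0.5092, 0.292, 0.1606]
ee_rot: [[0.618, -0.786, 0.0], [-0.786, -0.618, 0.0], [0.0, -0.0, -1.0]]
wrist_force: [0.2, 0.3, 0.3]
gripper_width: 0.535
gripper_force: 30.0
```

Request:
step_arm(
  targets="0 0 0 -5;0 0 0 -5;0 0 0 0;0 0 0 0;0 0 0 0",
)

```text
time_s: 5.53
tcp_pos: [0.5093, 0.2919, 0.1606]
ee_rot: [[0.741, -0.671, 0.0], [-0.671, -0.741, 0.0], [0.0, -0.0, -1.0]]
wrist_force: [-0.5, 0.1, 0.3]
gripper_width: 0.532
gripper_force: 30.0
```

```bash
python3 - <<'E'
from h import *
s=sense();print(s['tcp_pos'],s['wrist_force'],s['moment'],s['gripper_width'])
c=cap('scene');cv2.imwrite('pics/s3.png',cv2.resize(c['frame'][100:270,310:470],None,fx=3.5,fy=3.5,interpolation=cv2.INTER_CUBIC))
E
```

```text
[0.50927174 0.29191134 0.16058524] [-0.46402797  0.13345711  0.30341163] [ 0.00994874 -0.012679    0.01838742] 0.5323363170777127
```

View pics/s3.png

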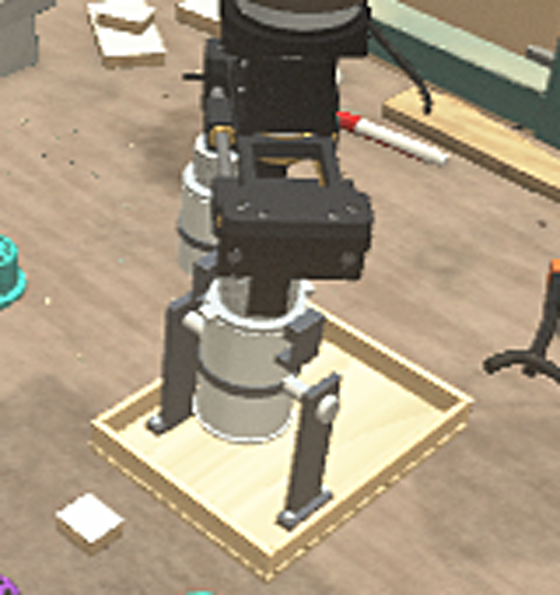

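An ear now shows outside the hooks at crop (310,290), so the cap has turned free. I'll lift it.

Request:
step_arm(
  targets="0 0 -0.2 0;0 0 -0.5 0;0 0 -0.7 0;0 0 -0.8 0;0 0 -0.8 0;0 0 -0.8 0;0 0 -0.8 0;0 0 -0.8 0;0 0 -0.8 0;0 0 -0.3 0;0 0 0 0",
)

```text
time_s: 6.5
tcp_pos: [0.5096, 0.2922, 0.2268]
ee_rot: [[0.743, -0.67, 0.002], [-0.67, -0.743, 0.001], [0.0, -0.002, -1.0]]
wrist_force: [0.1, 0.1, -0.4]
gripper_width: 0.527
gripper_force: 30.0
```

Request:
step_arm(
  targets="0 0 0 4;0 0 0 5;0 0 0 5;0 0 0 5;0 0 0 5;0 0 0 5;0 0 0 5;0 0 0 5;0 0 0 5;0 0 0 4;0 0 0 0;0 0 0 0",
)

```text
time_s: 7.5
tcp_pos: [0.509, 0.2918, 0.2251]
ee_rot: [[0.001, -1.0, -0.001], [-1.0, -0.001, -0.001], [0.001, 0.001, -1.0]]
wrist_force: [-0.5, -0.5, -1.0]
gripper_width: 0.537
gripper_force: 30.0
```

```bash
python3 - <<'E'
from h import *
s=sense();print(s['time_s'],s['tcp_pos'],s['wrist_force'],s['gripper_width'],s['gripper_force'])
print(s['ee_rot'].round(3),tool(np.array([.485,.447,.2256])-s['tcp_pos']),s['joints'])
E
```

```text
7.5 [0.50902411 0.29178583 0.2250656 ] [-0.51471354 -0.52978289 -1.01464238] 0.5373366418513527 29.9999338388443
[[ 0.001 -1.    -0.001]
 [-1.    -0.001 -0.001]
 [ 0.001  0.001 -1.   ]] [-15.52   2.39  -0.06] [ 4.56222580e+01  1.82498528e+01 -4.85677250e+00 -9.89425680e-03
 -6.69492947e+01 -4.55670297e+01]
```

Request:
step_arm(
  targets="-0.7 0.1 0 0;-1.5 0.2 0 0;-1.7 0.2 0 0;-1.7 0.3 0 0;-1.7 0.3 0 0;-1.7 0.3 0 0;-1.7 0.3 0 0;-1.7 0.3 0 0;-1.6 0.2 0 0;-1 0.1 0 0;-0.5 0.1 0 0;0 0 0 0",
)

```text
time_s: 8.5
tcp_pos: [0.4851, 0.448, 0.2251]
ee_rot: [[0.0, -1.0, -0.0], [-1.0, -0.0, -0.0], [0.0, 0.0, -1.0]]
wrist_force: [-0.5, -0.8, -1.3]
gripper_width: 0.533
gripper_force: 30.0
```

Request:
step_arm(
  targets="0 0 0.8 0;0 0 1.6 0;0 0 2 0;0 0 2 0;0 0 2 0;0 0 2 0;0 0 2 0;0 0 2 0;0 0 2 0;0 0 1 0;0 0 0.6 0;0 0 0.4 0",
)

```text
time_s: 9.5
tcp_pos: [0.4856, 0.4463, 0.0411]
ee_rot: [[-0.001, -1.0, -0.0], [-1.0, 0.001, -0.001], [0.001, 0.0, -1.0]]
wrist_force: [-0.2, 0.0, -0.4]
gripper_width: 0.531
gripper_force: 30.0
```

Request:
step_arm(
  targets="0 0 0.2 0;0 0 0.2 0;0 0 0.2 0;0 0 0.2 0;0 0 0.2 0;0 0 0.2 0;0 0 0.2 0;0 0 0 0;0 0 0 0",
)

```text
time_s: 10.25
tcp_pos: [0.4853, 0.4469, 0.0274]
ee_rot: [[-0.001, -1.0, -0.0], [-1.0, 0.001, -0.0], [0.0, 0.0, -1.0]]
wrist_force: [1.1, 0.3, -1.1]
gripper_width: 0.53
gripper_force: 30.0
```

```bash
python3 - <<'E'
from h import *
s=sense();print(s['time_s'],s['tcp_pos'],s['wrist_force'],s['gripper_width'],s['gripper_force'])
c=cap('scene');cv2.imwrite('pics/s4.png',cv2.resize(c['frame'][80:270,280:460],None,fx=3.15,fy=3.15,interpolation=cv2.INTER_CUBIC))
E
```

```text
10.25 [0.48533253 0.44687041 0.02737698] [ 1.05648084  0.30792612 -1.06647628] 0.5296973582701131 29.99985784292221
```

View pics/s4.png

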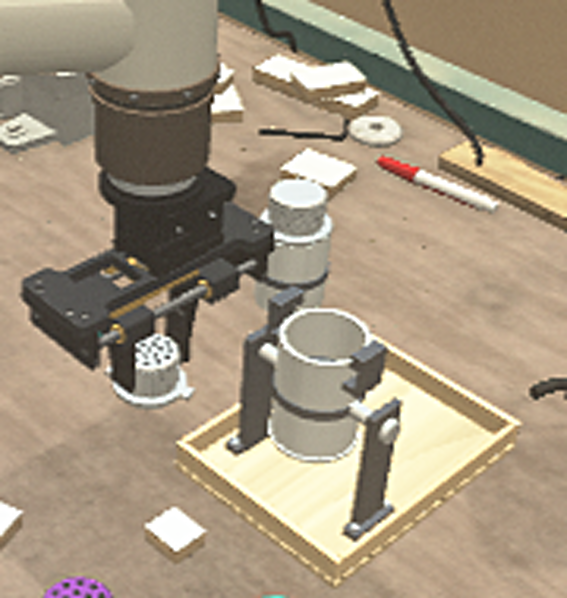

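The cap is held above the bench at crop (155,365), and the canister is open at (320,335). I'll ease it down to contact.

Request:
step_arm(
  targets="0 0 0.1 0;0 0 0.1 0;0 0 0.1 0;0 0 0.1 0;0 0 0.1 0;0 0 0.1 0;0 0 0 0;0 0 0 0",
)

```text
time_s: 10.97
tcp_pos: [0.4854, 0.447, 0.0216]
ee_rot: [[-0.001, -1.0, 0.0], [-1.0, 0.001, 0.0], [-0.0, -0.0, -1.0]]
wrist_force: [-1.1, -0.4, 0.0]
gripper_width: 0.531
gripper_force: 30.0
```

Request:
step_arm(
  targets="0 0 0.05 0;0 0 0.05 0;0 0 0 0;0 0 0 0",
)

```text
time_s: 11.3
tcp_pos: [0.4854, 0.447, 0.0216]
ee_rot: [[-0.001, -1.0, 0.0], [-1.0, 0.001, 0.0], [-0.0, -0.0, -1.0]]
wrist_force: [-1.5, -0.7, 4.4]
gripper_width: 0.534
gripper_force: 30.0
```

Contact at about 4 N. I'll open and lift off.

Request:
step_arm(
  targets="0 0 0 0;0 0 0 0;0 0 0 0;0 0 0 0;0 0 0 0;0 0 0 0;0 0 0 0;0 0 0 0",
  claw=8.7,
)

```text
time_s: 11.97
tcp_pos: [0.4854, 0.4469, 0.0204]
ee_rot: [[-0.001, -1.0, -0.0], [-1.0, 0.001, -0.0], [0.0, 0.0, -1.0]]
wrist_force: [-0.2, 0.5, 0.3]
gripper_width: 0.979
gripper_force: 0.0
```

Request:
step_arm(
  targets="0 0 -0.5 0;0 0 -1 0;0 0 -1.5 0;0 0 -2 0;0 0 -2 0;0 0 -3 0;0 0 -3 0;0 0 -3 0;0 0 -2 0;0 0 -1 0;0 0 0 0",
)

```text
time_s: 12.88
tcp_pos: [0.4863, 0.4479, 0.2145]
ee_rot: [[-0.001, -1.0, 0.004], [-1.0, 0.001, 0.005], [-0.005, -0.004, -1.0]]
wrist_force: [-1.2, 0.2, -0.1]
gripper_width: 1.002
gripper_force: 0.0
```

```bash
python3 - <<'E'
from h import *
s=sense();print(s['time_s'],s['tcp_pos'],s['gripper_width'])
c=cap('scene');cv2.imwrite('pics/s5.png',cv2.resize(c['frame'][80:270,280:460],None,fx=3.15,fy=3.15,interpolation=cv2.INTER_CUBIC))
E
```

```text
12.8833 [0.48626252 0.44790955 0.21449921] 1.0020459163780924
```

View pics/s5.png

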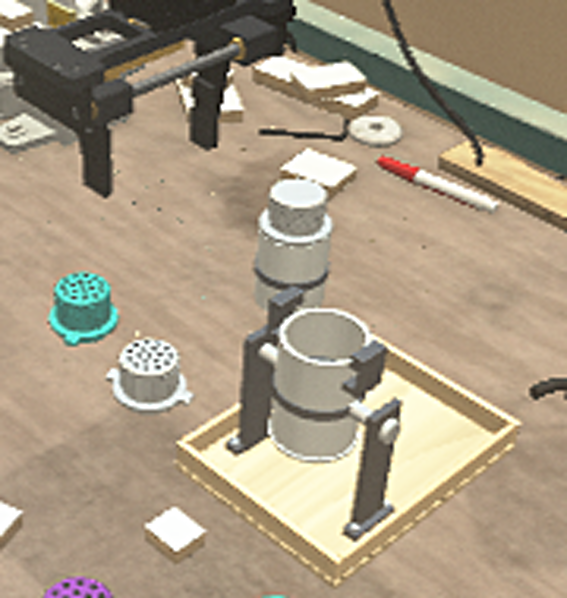

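The cap stands on its underside on the bench at crop (150,375), released. Next I'll shut the fingers, turn so the closing line lies along the hinge, and go to the −x side of the canister.

Request:
step_arm(
  targets="0 0 0 -7;0 0 0 -7;0 0 0 -7;0 0 0 -7;0 0 0 -7;0 0 0 -7;0 0 0 -7;0 0 0 -7;0 0 0 -7;0 0 0 -7;0 0 0 -7;0 0 0 -7",
  claw=0,
)

```text
time_s: 13.93
tcp_pos: [0.4845, 0.446, 0.2076]
ee_rot: [[0.995, -0.1, -0.003], [-0.1, -0.995, -0.004], [-0.003, 0.004, -1.0]]
wrist_force: [0.4, -0.3, -0.2]
gripper_width: 0.17
gripper_force: 0.0
```

Request:
step_arm(
  targets="0 0 0 -7;0 0 0 -0.4;0 0 0 0",
)

```text
time_s: 14.18
tcp_pos: [0.4848, 0.4463, 0.2085]
ee_rot: [[1.0, 0.021, -0.002], [0.021, -1.0, -0.003], [-0.002, 0.003, -1.0]]
wrist_force: [0.3, 0.8, 0.2]
gripper_width: 0.022
gripper_force: 0.0
```

```bash
cat > path.py <<'E'
from h import *
H=np.array([.509,.2918,.1]); th=np.radians(1.36)
ex=np.array([np.cos(th),np.sin(th),0]); ez=np.array([0,0,1.])
def P(t,h=32.,lead=0):
    a=np.radians(t)
    x=-31*np.cos(a)+h*np.sin(a); z=31*np.sin(a)+h*np.cos(a)
    x+=-9.5*np.clip((90-t)/30,-1,1)
    return np.array([x,z])
E
python3 - <<'E'
from path import *
s=sense();print(s['time_s'],s['tcp_pos'],s['gripper_width'],s['joints'],s['ee_rot'].round(3))
print(tool(H-.055*ex-s['tcp_pos']))
T=np.arange(0,141,5.);Q=np.array([P(t) for t in T])
for t,q,dq in zip(T,Q,np.vstack([[0,0],np.diff(Q,axis=0)])): print(int(t),q.round(1),(dq*[.1,-.1]).round(2))
E
```

```text
14.1833 [0.4847894  0.44629121 0.20845018] 0.02189678303788139 [ 5.66546486e+01  2.59893530e+01  4.66416833e+00 -2.79503518e-02
 -6.88865731e+01  3.45349185e+01] [[ 1.     0.021 -0.002]
 [ 0.021 -1.    -0.003]
 [-0.002  0.003 -1.   ]]
[-3.37 15.48 10.9 ]
0 [-40.5  32. ] [ 0. -0.]
5 [-37.6  34.6] [ 0.29 -0.26]
10 [-34.5  36.9] [ 0.31 -0.23]
15 [-31.2  38.9] [ 0.33 -0.2 ]
20 [-27.7  40.7] [ 0.35 -0.17]
25 [-24.1  42.1] [ 0.36 -0.14]
30 [-20.3  43.2] [ 0.37 -0.11]
35 [-16.5  44. ] [ 0.38 -0.08]
40 [-12.7  44.4] [ 0.39 -0.04]
45 [-8.8 44.5] [ 0.39 -0.01]
50 [-4.9 44.3] [0.39 0.02]
55 [-1.1 43.7] [0.38 0.06]
60 [ 2.7 42.8] [0.38 0.09]
65 [ 8.  41.6] [0.53 0.12]
70 [13.1 40.1] [0.52 0.15]
75 [18.1 38.2] [0.5  0.18]
80 [23.  36.1] [0.48 0.21]
85 [27.6 33.7] [0.46 0.24]
90 [32. 31.] [0.44 0.27]
95 [36.2 28.1] [0.42 0.29]
100 [40.1 25. ] [0.39 0.31]
105 [43.7 21.7] [0.36 0.33]
110 [47.  18.2] [0.33 0.35]
115 [50.  14.6] [0.3  0.36]
120 [52.7 10.8] [0.27 0.37]
125 [53.5  7. ] [0.08 0.38]
130 [53.9  3.2] [0.04 0.39]
135 [54.  -0.7] [0.01 0.39]
140 [53.8 -4.6] [-0.02  0.39]
```

Request:
step_arm(
  targets="-0.3 1 0 0;-0.4 2 0 0;-0.4 2.2 0 0;-0.4 2.2 0 0;-0.4 2.2 0 0;-0.5 2.2 0 0;-0.5 2 0 0;-0.4 1.2 0 0;-0.1 0.5 0 0;0 0 0 0;0 0 0 0",
)

```text
time_s: 15.1
tcp_pos: [0.4553, 0.2916, 0.2107]
ee_rot: [[1.0, 0.023, 0.001], [0.023, -1.0, 0.001], [0.001, -0.001, -1.0]]
wrist_force: [0.7, 1.0, 0.0]
gripper_width: 0.008
gripper_force: 0.0
```

Request:
step_arm(
  targets="0 0 0.5 0;0 0 1 0;0 0 1.2 0;0 0 1.2 0;0 0 1.2 0;0 0 1.2 0;0 0 0.9 0;0 0 0.4 0;0 0 0 0;0 0 0 0",
)

```text
time_s: 15.93
tcp_pos: [0.4552, 0.2914, 0.1344]
ee_rot: [[1.0, 0.024, 0.0], [0.024, -1.0, -0.0], [0.0, 0.0, -1.0]]
wrist_force: [-0.1, -0.4, 0.1]
gripper_width: 0.004
gripper_force: 0.0
```

```bash
python3 - <<'E'
from path import *
s=sense();d=s['tcp_pos']-H;print(s['time_s'],d@ex*1000,d@np.cross(ez,ex)*1000,d[2]*1000,s['gripper_width'],s['wrist_force'])
E
```

```text
15.9333 -53.80327124504472 0.9253893817744845 34.39007374482911 0.004463089603412747 [-0.10706336 -0.42012571  0.07106789]
```

Request:
step_arm(
  targets="0.3 0 0.1 0;0.4 0 0.1 0;0.4 0 0 0;0.2 0 0 0;0.29 0 -0.26 0;0.31 0 -0.23 0;0.33 0 -0.2 0;0.35 0 -0.17 0;0.36 0 -0.14 0;0.37 0 -0.11 0;0.38 0 -0.08 0;0.39 0 -0.04 0",
)

```text
time_s: 16.93
tcp_pos: [0.4962, 0.292, 0.1451]
ee_rot: [[1.0, 0.023, 0.0], [0.023, -1.0, -0.0], [0.0, 0.0, -1.0]]
wrist_force: [-3.1, 0.6, -0.4]
gripper_width: 0.004
gripper_force: 1.5
```

Request:
step_arm(
  targets="0.39 0 0 0;0.39 0 0.02 0;0.38 0 0.06 0;0.38 0 0.09 0",
)

```text
time_s: 17.27
tcp_pos: [0.5118, 0.2925, 0.1434]
ee_rot: [[1.0, 0.024, 0.001], [0.024, -1.0, 0.0], [0.001, -0.0, -1.0]]
wrist_force: [-3.1, 0.5, 1.6]
gripper_width: 0.004
gripper_force: 1.4
```

```bash
python3 - <<'E'
from path import *
s=sense();d=s['tcp_pos']-H;print(s['time_s'],d@ex*1000,d@np.cross(ez,ex)*1000,d[2]*1000,s['wrist_force'])
c=cap('scene');cv2.imwrite('pics/s6.png',cv2.resize(c['frame'][80:270,280:460],None,fx=3.15,fy=3.15,interpolation=cv2.INTER_CUBIC))
E
```

```text
17.2667 2.845866542372693 0.6666918337917601 43.359625872186086 [-3.12882927  0.4728908   1.63911671]
```

View pics/s6.png

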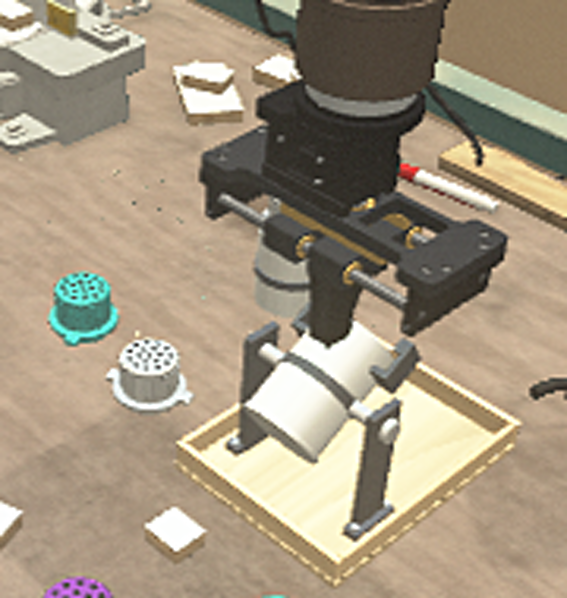

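The canister has tipped to about 60°, following the fingers smoothly. I'll continue at half the pace, since the inserts will start to slide.

Request:
step_arm(
  targets="0.27 0 0.06 0;0.26 0 0.06 0;0.26 0 0.07 0;0.26 0 0.08 0;0.25 0 0.09 0;0.25 0 0.09 0;0.24 0 0.1 0;0.24 0 0.11 0;0.23 0 0.12 0;0.23 0 0.12 0;0.22 0 0.13 0;0.22 0 0.14 0",
)

```text
time_s: 18.32
tcp_pos: [0.5409, 0.2933, 0.1314]
ee_rot: [[1.0, 0.024, 0.0], [0.024, -1.0, 0.0], [0.0, -0.0, -1.0]]
wrist_force: [-2.4, -0.2, 3.0]
gripper_width: 0.005
gripper_force: 1.2
```

Request:
step_arm(
  targets="0.21 0 0.14 0;0.21 0 0.15 0;0.2 0 0.15 0;0.19 0 0.16 0;0.18 0 0.16 0;0.18 0 0.17 0;0.17 0 0.17 0;0.16 0 0.18 0;0.15 0 0.18 0;0.15 0 0.18 0;0.14 0 0.18 0;0.13 0 0.19 0",
)

```text
time_s: 19.32
tcp_pos: [0.5616, 0.2938, 0.1113]
ee_rot: [[1.0, 0.024, 0.001], [0.024, -1.0, 0.0], [0.001, -0.0, -1.0]]
wrist_force: [-0.0, -0.5, 3.3]
gripper_width: 0.005
gripper_force: 1.5
```

Request:
step_arm(
  targets="0.05 0 0.19 0;0.03 0 0.19 0;0.02 0 0.2 0;0.02 0 0.2 0;0 0 0.2 0;0 0 0.2 0;0 0 0.1 0;0 0 0 0;0 0 0 0",
)

```text
time_s: 20.07
tcp_pos: [0.5628, 0.2939, 0.0985]
ee_rot: [[1.0, 0.024, 0.001], [0.024, -1.0, 0.0], [0.001, -0.0, -1.0]]
wrist_force: [4.0, 0.6, 1.5]
gripper_width: 0.005
gripper_force: 1.9
```

```bash
python3 - <<'E'
from path import *
s=sense();d=s['tcp_pos']-H;print(s['time_s'],d@ex*1000,d@np.cross(ez,ex)*1000,d[2]*1000,s['wrist_force'])
c=cap('scene');a=cv2.resize(c['frame'][150:270,330:450],(400,400),interpolation=cv2.INTER_CUBIC)
c=cap('top');b=cv2.resize(c['frame'][85:205,300:420],(400,400),interpolation=cv2.INTER_CUBIC)
cv2.imwrite('pics/s7.png',np.hstack([a,b]))
E
```

```text
20.0667 53.85887255528238 0.7998450628684403 -1.546719235667529 [3.97164579 0.58786516 1.53105019]
```

View pics/s7.png

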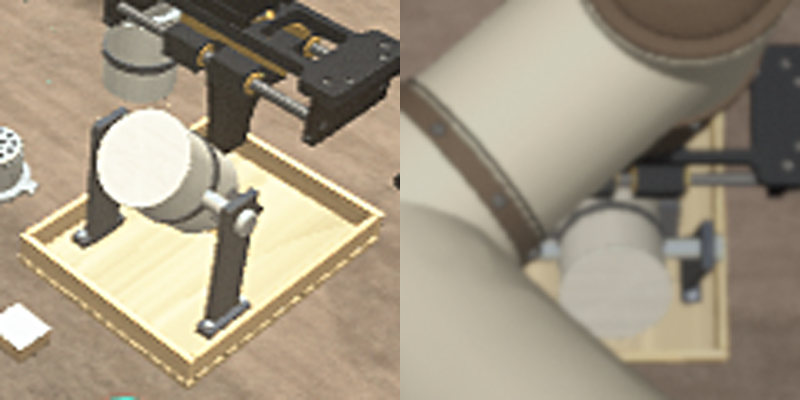

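The canister is at about 136° with its base facing up-left at (150,160). I'll push the last few degrees to the stop.

Request:
step_arm(
  targets="0 0 0.15 0;0 0 0.15 0;-0.05 0 0.1 0;-0.05 0 0.1 0;0 0 0 0;0 0 0 0;0 0 0 0;0 0 0 0",
)

```text
time_s: 20.83
tcp_pos: [0.5625, 0.294, 0.0946]
ee_rot: [[1.0, 0.024, 0.003], [0.024, -1.0, 0.001], [0.003, -0.001, -1.0]]
wrist_force: [6.2, -1.3, 4.6]
gripper_width: 0.008
gripper_force: 3.5
```

Request:
step_arm(
  targets="0.5 0 0 0;1 0 -0.5 0;1 0 -1.5 0;0 0 -2.5 0;0 0 -3 0;0 0 -3 0;0 0 -3 0;0 0 -3 0;0 0 -2 0;0 0 -1 0;0 0 0 0",
)

```text
time_s: 21.75
tcp_pos: [0.586, 0.2945, 0.2896]
ee_rot: [[1.0, 0.024, -0.0], [0.024, -1.0, 0.001], [0.0, -0.001, -1.0]]
wrist_force: [-0.3, -0.2, -0.5]
gripper_width: 0.006
gripper_force: 0.0
```

Request:
step_arm(
  targets="-1.5 -1.2 0 0;-3 -2.4 0 0;-3 -2.4 0 0;-3 -2.4 0 0;-3 -2.4 0 0;-3 -2.4 0 0;-3 -2.4 0 0;-3 -2.4 0 0;-3 -2.4 0 0;-3 -2.4 0 0;-1.5 -1.2 0 0;0 0 0 0",
)

```text
time_s: 22.75
tcp_pos: [0.2767, 0.528, 0.2848]
ee_rot: [[1.0, 0.028, -0.004], [0.028, -1.0, -0.006], [-0.004, 0.006, -1.0]]
wrist_force: [0.3, -1.0, -0.8]
gripper_width: 0.004
gripper_force: 0.0
```

```bash
python3 - <<'E'
from path import *
s=sense();print(s['time_s'],s['tcp_pos'])
for n in('scene','top'):
    c=cap(n,n+'9.png');hsv=cv2.cvtColor(c['frame'],cv2.COLOR_BGR2HSV)
    poly=[proj(c,H*[1,1,0]+ex*x+np.cross(ez,ex)*y+ez*.005) for x,y in((-.07,-.09),(.16,-.09),(.16,.09),(-.07,.09))]
    roi=np.zeros(hsv.shape[:2],np.uint8);cv2.fillPoly(roi,[np.array(poly,np.int32)],1)
    m=((hsv[...,1]>95)&(hsv[...,0]>10)&(hsv[...,0]<35)&(hsv[...,2]>70)&(roi>0)).astype(np.uint8)
    N,l,st,ce=cv2.connectedComponentsWithStats(m)
    for i in range(1,N):
        if st[i,4]>5:
            w=onz(c,*ce[i],.007)-H; print(n,ce[i].round(1),st[i,2:],hsv[l==i].mean(0).round(),'stand mm',(w@ex*1000).round(),(w@np.cross(ez,ex)*1000).round())
    # cap: where dark holes / bright cap expected
    print(n,'cap px expected',proj(c,[.485,.447,.042]).round(),c['frame'][tuple(proj(c,[.485,.447,.042]).astype(int)[::-1])])
E
```

```text
22.75 [0.2767486  0.52798782 0.28478447]
scene [414.9 201.8] [ 52  32 211] [ 18. 100. 159.] stand mm 152.0 11.0
scene [347.6 216.9] [17 14 69] [ 18. 102. 176.] stand mm -17.0 84.0
scene [395.  241.9] [107  49 500] [ 18. 102. 166.] stand mm 7.0 -48.0
scene [342.  232.3] [7 5 7] [ 18.  98. 162.] stand mm -63.0 54.0
scene [359.5 245.8] [6 5 6] [ 18.  98. 158.] stand mm -63.0 -3.0
scene [383.2 263.8] [5 4 6] [ 18.  99. 146.] stand mm -62.0 -74.0
scene cap px expected [327. 192.] [102 105 106]
top [337.5 100. ] [6 1 6] [ 19.  97. 146.] stand mm 149.0 48.0
top [357.8 133.9] [13  4 32] [ 21. 116. 189.] stand mm 73.0 3.0
top cap px expected [287. 174.] [166 161 157]
```

```bash
python3 - <<'E'
from path import *
ey=np.cross(ez,ex)
for n in('top','scene'):
    im=cv2.imread(f'pics/{n}9.png');hsv=cv2.cvtColor(im,cv2.COLOR_BGR2HSV)
    c=cap(n)
    u,v=proj(c,H*[1,1,0]+ex*.073+ey*.003+ez*.007).astype(int);print(n,u,v)
    for k in (1,2): print('HSV'[k]);print(hsv[v-7:v+8,u-14:u+15,k])
E
```

```text
top 357 133
S
[[ 59  57  58  58  58  59  60  60  60  60  60  60  58  58  56  58  58  58
   58  58  58  58  57  57  59  59  59  59  60]
 [ 58  57  58  58  59  59  60  59  59  61  59  60  58  59  58  57  58  58
   57  58  59  58  58  58  58  59  59  59  60]
 [ 59  58  58  57  59  58  58  59  59  59  59  59  58  58  58  58  58  58
   58  58  58  58  58  59  59  60  59  61  61]
 [ 59  58  58  58  58  58  60  59  59  59  59  59  59  58  58  57  58  57
   58  57  58  58  58  57  58  59  59  59  60]
 [ 58  59  58  58  60  58  58  60  60  59  59  60  57  58  58  58  58  58
   58  58  58  57  58  58  59  59  59  59  60]
 [ 59  58  58  57  57  58  58  59  59  59  60  62  63  62  62  60  60  62
   63  63  63  63  61  60  58  59  59  61  61]
 [ 59  59  57  57  57  58  58  59  60  63  69  78  82  81  79  72  70  82
   89  89  89  88  76  62  58  59  59  59  60]
 [ 59  59  59  57  58  59  58  60  63  76  98 110 110 111 111 102  96 113
  119 116 120 118  92  66  58  59  59  59  60]
 [ 61  59  57  57  58  59  58  59  62  81 116 130 126 127 132 129 118 122
  117 116 122 125  99  67  59  58  59  59  6
[... 5062 characters left out ...]
140 143 139 138 138 233 248 132  85  97  98  94
  118 139 149 144 135 151 255 255 253 252 252]
 [255 192 131 120 129 128 129 127 226 236 255 255 246 120  86  96  99  95
   93 107 151 150 104 244 255 254 252 252 252]
 [255 255 255 255 255 251 255 255 255 255 255 255 255 145  83  95 100  95
   96  96  95  90  65 255 255 253 252 251 251]
 [254 255 255 255 255 255 255 255 255 255 255 255 255 147  85 100 100  99
  102  99  96  89  72 255 255 252 251 251 252]
 [253 252 251 251 253 254 254 254 253 254 255 255 196  89  90  97  98  97
   98  99  97  88 117 255 255 251 251 252 252]
 [251 250 251 253 254 254 253 253 253 254 255 255 204  92  92  99  97 102
  100  96  95  80 175 255 255 252 252 251 250]]
```

```bash
python3 -c "
from station import r,sense
print(sense()['joint_velocities'].round(2), r.finish_job())"
```

```text
the job is handed in; nothing more can be done
[-0.72 -0.58  0.71  0.17  0.01  0.01] None
```

I turned the cap free, set it on the bench beside the stand on its underside, tipped the canister to its stop, and handed the job in at about 23 s; the top camera shows both inserts side by side in the tray, but I got no verdict back.

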